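# Work a seized insert out of a block heater and close its shutter

### The arm

A 6-joint arm with a two-finger parallel gripper is mounted at the origin on a cart in front of the work surface, level with it; the furniture and walls round the work are solid. World frame = base frame: x ahead of the robot, y to its left, z up, the work surface at z = 0. Lengths are in m, angles in rad, forces in N, time in s.
With the tool pointing down it reaches from about 0.375 to 0.9 m from the base axis. Payload 3.1 kg.
Tool frame: the origin (TCP) lies where the fingers leave the gripper's body, on its centre line; the fingertips stand 73 mm ahead of it and the grasp point (between the pads) lies 54 mm ahead of it; z points along the fingers, y is the line along which they close (so a half turn about z gives the same grasp; the last joint's range is limited). The gripper opens to 85 mm and grips with 20 to 120 N. Pads are 22 mm wide; open, the fingers measure 114 mm over their backs; the gripper's body (76 mm by 85 mm) begins 54 mm behind the grasp point. The pads swing forward as they close: fully open they stand 13 mm farther back than shut.
Start: joints at [1.006, 0.527, 1.433, -0, 1.181, -0.178], TCP at [0.235, 0.579, 0.304] pointing down, gripper open.
Joint ranges: [-3.08, 3.08], [-0.75, 2.2], [0.22, 2.44], [-1.43, 4.57], [0, 2.65], [-2.85, 2.85]. Speed limits (rad/s): [2.79, 2.79, 3.14, 3.14, 3.14, 3.14].

### API

Orientations are given as a unit quaternion [x, y, z, w].
In Python, from station import manip gives the robot as it stands.
- The arm moves only by the shell command python3 -m crank 'ROWS' [FORCE]. ROWS is JSON, a list of rows, each an object with "dp": the shift along the tool's x, y, z normalised to -1 to 1, where 1 is 50 cm, a list of three; "delta_rot": the turn, a rotation vector about the tool's x, y, z normalised to -1 to 1, where 1 is 2 pi rad, a list of three; "fingers": the opening, from -1 (shut) to 1 (fully open). A call has 1 to 12 rows; each row shifts and turns the commanded pose from where the row before left it, along the tool's axes as they then stand; what a row does not reach is not made up. A row lasts 1/12 s, in which the tool goes at most 41.7 mm and 7.16 degrees, less where a joint would pass 70% of its speed; a pose out of reach is approached as far as the arm can. A call with a number of a shift or a turn outside -1 to 1 is refused whole. A call with a gripper value outside its range is refused whole. The fingers move at their own pace and stop on an object; FORCE is the grip in N (left out, the last holds). Time passes only in rows, so rows that do not move let the fingers close. It gives the time, the measured TCP pose, the force, the opening and the grip force at its end, in the units of the state.
- manip.sense(): the state, without advancing time (a new reading comes with each control period).
- manip.snapshot(name): name is "scene" or "top" or "wrist"; returns (picture, depth): 420x560x3 uint8, red, green, blue; 420x560 float32, m along the optical axis (not along the pixel's ray), 0 where there is no reading.
- manip.camera_model(name): a dict with "fx", "fy", "cx", "cy" (pixels), "k1" (the pictures are not rectified: a ray, as slopes to the right and down, at radius r is drawn at 1 + k1 r^2 times it, then the intrinsics apply), "origin" and "attitude" of the camera in the world. Camera axes: x right, y up, looking along -z (the intrinsics and any distortion apply to the point x, -y, -z); pixel columns grow to the right and rows downward; lengths in m; the calibration is good to about 2 mm. A picture is of the moment at which its call begins: read the wrist's pose just before it. camera_model takes no time and is no camera call; for the wrist camera it gives the pose at the moment of the call.
- manip.sign_off(): hands the job in; it is judged then, once.
The state is a dict: "t": time; "q": joint angles; "qd": joint speeds; "tau": joint torques, N m; "tcp_pos": TCP position; "tool_rot": TCP orientation; "force": force on the tool from outside, world axes, zero at the start; "ft_torque": the same for the moment, N m; "finger_gap": opening from 0.0 (shut) to 1.0 (fully open); "gripper_force": force on a finger pad.
Only numpy, scipy, OpenCV 4.12 (cv2) and the standard library are available. Lean on these libraries where they do the work, as an engineer would, in place of code of your own. Each camera call takes 0.05 s, during which the arm holds its last target. There are 200 camera calls.

### The job

The metal insert has seized in the well of the block heater: take it by its orange T-handle and work it free, turning it left and right while lifting gently, because a straight haul only drags the whole heating block up out of its housing, which must not happen. Stand the insert upright on the brick-red cooling tile with all of its foot on the tile, then push the blue dust shutter fully home over the empty well. Leave the two bottles and the pocket refractometer where they stand.

Things in the scene. Friction and masses are not known exactly. Their poses are not given: they have to be found in the camera images.
- heater: White block-heater housing, fixed to the bench, 168 mm long (x) x 104 mm wide (y) x 78 mm high, dark display on its front. Origin on the bench under the axis of its well; front face at x = -114 mm, back at x = +54 mm, z up. Two aluminium guide rails, tops 89 mm above the bench, run along the long edges (y = +-48 mm).
- insert: Seized insert, loose, upright, 107 mm tall, about 0.4 kg. Origin at the centre of its foot, z up its axis. From the foot: body 30 mm diameter to 34 mm, copper collar 34 mm diameter to 58 mm, steel stem 15 mm diameter to 89 mm, orange bar on top. Seated, its foot is 22 mm above the bench, 58 mm deep in the well. It can turn without limit.
- t_bar (a point): Centre of the orange T-handle bar, on the insert's axis 98 mm above its foot. The bar is 72 mm long along the insert's x axis, 14 mm thick along its y axis (grip it across this, firmly) and 18 mm high; 31 mm is free between the bar and the top of the heating block.
- well_mouth (a point): Centre of the well's mouth in the top of the dark grey heating block (50 x 50 mm), 80 mm above the bench when seated; rises with the block. The well is 40 mm wide. Dry friction on the collar holds the insert: 25 to 40 N for a straight pull, up to 0.7 N m to turn. While it turns, the drag on lifting is a fraction of that: lift about 2 to 3 mm per 0.8 rad swing. After 20 mm of lift it is free.
- block (a joint): How far the dark grey heating block has been dragged up out of the housing, m: 0 seated, 0.025 at most. Only its weight and springs hold it down: it starts to rise at about 14 N of upward force and sinks back when let go. It must never come up by more than 4 mm.
- shutter (a joint): Blue dust shutter, a plate 62 x 88 x 4 mm that slides between the rails along the heater's +x direction, m: starts 0 to 0.006 (open, in front of the well), 0.060 is fully home against its stop, over the well. It takes about 2 N to slide and cannot close while the insert is in the way.
- shutter_lug (a point): Middle of the front face (facing the heater's -x) of the upright blue lug on the shutter, at the height to push it towards the heater's +x. The lug is 50 mm wide (y), 10 mm thick (x), its top 10 mm above this point and the plate's top face 12 mm below it; 2 mm of plate lies in front of the lug.
- tile: Brick-red ceramic cooling tile, fixed, 110 x 110 x 8 mm, lying on the steel drainer, which is 2 mm higher than the bench. Origin at the centre of its underside. A blue pipette stand with tall glass pipettes (to 0.5 m high) stands on the drainer behind it, about x 0.58 to 0.80 m, y -0.45 to -0.20 m: keep the arm clear of it.
- tile_top (a point): Centre of the tile's top face, about 10 mm above z = 0; its x and y axes are parallel to the tile's edges, z up.
- red_bottle: Bystander: small clear bottle with a white cap and red label band, 49 mm diameter, 100 mm tall. Origin at the centre of its underside.
- black_bottle: Bystander: small bottle with a black cap and blue label band, 49 mm diameter, 100 mm tall. Origin at the centre of its underside.
- digital_refractometer: Bystander: pocket digital refractometer lying flat, white and blue, 112 x 56 x 31 mm. Origin at the centre of its underside.
There are look-alikes about, which are no part of the job. There is more than one size of the insert; the one meant has the size given above.

How it is judged:
By the outcome, as a careful person would: the job done as asked, in the order asked, and still so for the second after the job is handed in, with the robot touching nothing.
It also fails if it takes over 72 s, if anything falls off the work surface, if the arm or the gripper's body presses on something with over 40 N, if the wrist force passes 120 N, or if a joint passes its speed limit or range.

## Working session

There is one attempt and no reset: what is moved stays moved. The work goes in short steps, Python scripts to look and compute and a shell command to move; the robot and the scene stay as the last step left them, time stands still between calls to the robot, and variables do not carry over. Pictures are saved under pics/ and viewed, at most 10 in all, crops included, and the job is handed in when it is done.

```bash
mkdir -p pics; ls
cat > h.py <<'E'
import numpy as np,cv2
from station import manip
from scipy.spatial.transform import Rotation as R
def cam(n):
    c=manip.camera_model(n);a=np.array(c['attitude'],float)
    M=a if a.shape==(3,3) else R.from_quat(a).as_matrix()
    return c,np.array(c['origin']),M
def rays(c,M,uv):
    uv=np.atleast_2d(uv).astype(float)
    K=np.array([[c['fx'],0,c['cx']],[0,c['fy'],c['cy']],[0,0,1]])
    p=cv2.undistortPoints(uv[:,None],K,np.array([c['k1'],0,0,0,0.]))[:,0]
    return np.c_[p[:,0],-p[:,1],-np.ones(len(p))]@M.T
def onplane(cm,uv,z):
    c,o,M=cm;d=rays(c,M,uv);return o+d*((z-o[2])/d[:,2])[:,None]
def cloud(cm,depth):
    c,o,M=cm;h,w=depth.shape;u,v=np.meshgrid(np.arange(w),np.arange(h))
    return (o+rays(c,M,np.c_[u.ravel(),v.ravel()])*depth.ravel()[:,None]).reshape(h,w,3)
def snap(n):
    cm=cam(n);p,d=manip.snapshot(n);return cm,p,d
def save(f,p,s=1):
    cv2.imwrite('pics/'+f,cv2.resize(p[...,::-1].copy(),None,fx=s,fy=s,interpolation=cv2.INTER_CUBIC))
E
python3 - <<'E'
from h import *
for n in('top','scene'):
    cm,p,d=snap(n);save(n+'0.png',p,1.4);np.savez(n+'0.npz',p=p,d=d);print(n,cm[0])
print(manip.sense())
E
```

```text
pics
top {'fx': 497.5247833109499, 'fy': 497.5247833109499, 'cx': 275.655330909497, 'cy': 202.15362521204457, 'k1': 0.06335090736085348, 'origin': array([0.40631658, 0.0645958 , 1.50848273]), 'attitude': array([ 0.05299417, -0.04543837, -0.69596229,  0.71467718])}
scene {'fx': 503.3166828058583, 'fy': 503.3166828058583, 'cx': 272.7242170609474, 'cy': 212.78448535938455, 'k1': -0.019717544405279078, 'origin': array([-0.09023546,  0.8814679 ,  1.02138456]), 'attitude': array([-0.13427919,  0.38736621,  0.8553457 , -0.31670215])}
{'t': 0.1, 'q': array([ 1.00652197e+00,  5.28338688e-01,  1.43376443e+00,  1.03992424e-05,
        1.18142357e+00, -1.78460991e-01]), 'qd': array([-1.74503155e-04, -1.34825494e-03, -3.15151427e-03,  5.64831792e-04,
        4.94260245e-05,  1.83224042e-04]), 'tau': array([ 2.97511478e-04, -4.43301737e+01, -1.78586823e+01, -2.47050839e-04,
        3.92108792e-03, -6.09476842e-06]), 'tcp_pos': array([0.23486963, 0.57864612, 0.30305565]), 'tool_rot': array([ 1.91714319e-01,  9.81450297e-01, -8.99353416e-04, -3.55402144e-04]), 'force': array([-0.78325201,  0.44841602, -0.63467271]), 'ft_torque': array([0.07584172, 0.00869064, 0.04534986]), 'gripper_force': 0.0, 'finger_gap': 0.9999505206274006}
```

View pics/top0.png

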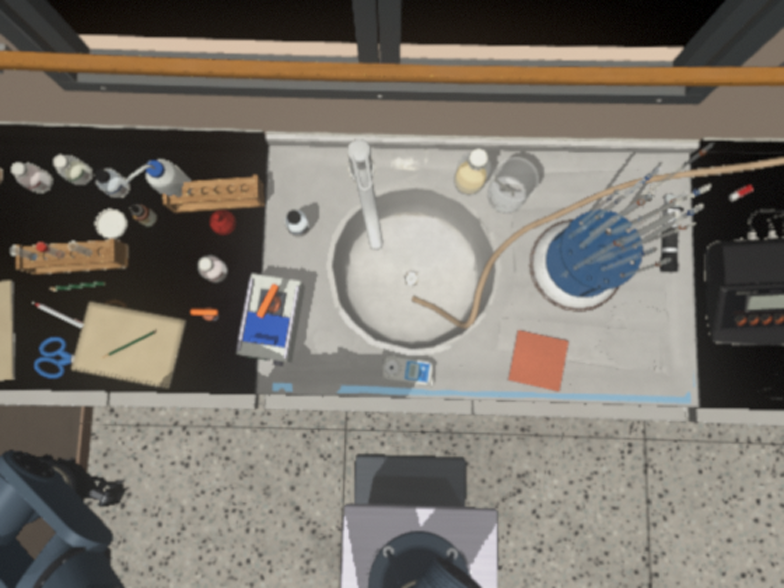

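View pics/scene0.png

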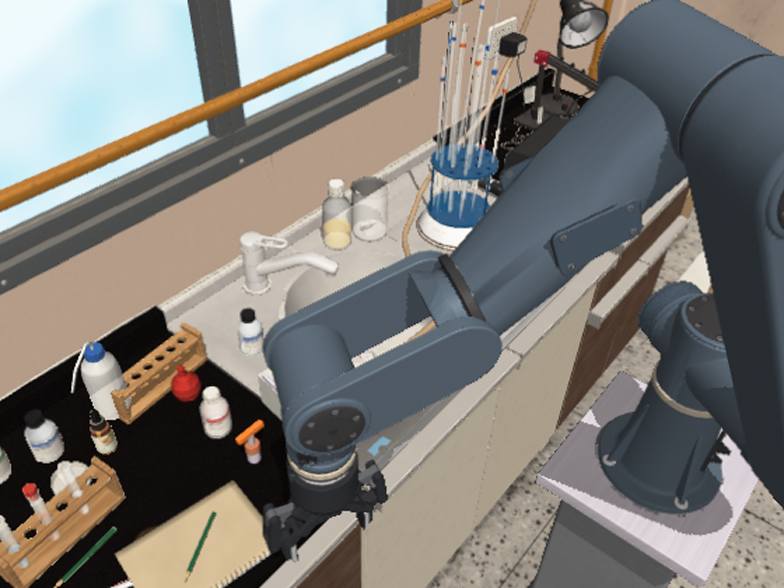

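The top view (shown at 1.4x) has two orange T-handles. A, at about (268,301), is in the white heater's well. B, at about (204,313), is a smaller one standing on the bench. A fits, since it is seated in the heater well with the blue shutter in front of it. The brick-red tile is at about (538,360). I'll measure these and confirm with a crop.

Run:
```python
from h import *
z=np.load('top0.npz');p,d=z['p'],z['d'];cm=cam('top')
hsv=cv2.cvtColor(p,cv2.COLOR_RGB2HSV);P=cloud(cm,d)
def blobs(name,lo,hi,zz,box,amin=40):
    m=cv2.inRange(hsv,np.array(lo),np.array(hi));k=np.zeros_like(m);x0,y0,x1,y1=box;k[y0:y1,x0:x1]=m[y0:y1,x0:x1]
    for c in cv2.findContours(k,0,2)[0]:
        if cv2.contourArea(c)<amin: continue
        mm=np.zeros_like(m);cv2.drawContours(mm,[c],-1,1,-1)
        W=onplane(cm,c[:,0],zz)[:,:2].astype(np.float32);r=cv2.minAreaRect(W)
        e=cv2.boxPoints(r);L=e[1]-e[0];L2=e[2]-e[1];l=L if np.hypot(*L)>np.hypot(*L2) else L2
        print(name,'px',c[:,0].mean(0).round(),'ctr',np.round(r[0],4),'size',np.round(r[1],4),'ang long',np.degrees(np.arctan2(l[1],l[0])).round(1),'depth z pct',np.percentile(P[mm>0][:,2],[10,50,90]).round(3))
blobs('orange',(5,140,120),(20,255,255),.129,(120,190,215,250))
blobs('tile',(0,120,80),(12,255,255),.010,(350,220,420,290))
blobs('blue',(105,150,60),(130,255,255),.087,(165,190,215,270))
crop=p[185:270,130:225];save('crop1.png',crop,6)
# height map around heater
q=P[190:262:6,166:218:4,2];print((q*1000).astype(int))
wm=((P[...,2]>.07)&(P[...,2]<.097)).astype(np.uint8);wm[:185]=0;wm[270:]=0;wm[:,:162]=0;wm[:,222:]=0
c=max(cv2.findContours(wm,0,2)[0],key=cv2.contourArea);W=onplane(cm,c[:,0],.085)[:,:2].astype(np.float32);print('heater',cv2.minAreaRect(W),np.round(cv2.boxPoints(cv2.minAreaRect(W)),3))
```

```text
orange px [147. 224.] ctr [0.5317 0.442 ] size [0.0112 0.0527] ang long -88.6 depth z pct [0.047 0.079 0.084]
orange px [190. 215.] ctr [0.559  0.3177] size [0.0151 0.0669] ang long -23.8 depth z pct [0.123 0.127 0.131]
tile px [384. 257.] ctr [ 0.4599 -0.2442] size [0.1035 0.1042] ang long -10.9 depth z pct [0.005 0.01  0.014]
blue px [191. 236.] ctr [0.5056 0.326 ] size [0.0825 0.0556] ang long 83.7 depth z pct [0.082 0.086 0.093]
[[  -1   -2   -2  -10   -1    0    4    7    7    3    6    4    2]
 [  -3    1   -3   -1   76   -5   10   10    4    1    0   -1 1508]
 [  -1   -1   -2   86   81   82   75   79   74   77   78   75   76]
 [   2   -5    1   88   77   68   75  129   74   73   71   77   60]
 [   0   -3   -8   80   76   81  126  120   78   80   78   87   41]
 [  -9    0    2   74   78  132  127   78   81   71   78   83   18]
 [  -4    0   89   90   81  129   91   83   93   79   74   79    0]
 [  -4    0   87   89   86   88   86   92   81   91   86   56    9]
 [   1    6   84   81   84   83   85   91   89   83   89   35    1]
 [  -6   91   74   84  105  104  110  111   92   90   88   18    2]
 [  -4   89   77   80   76   77   82   74   79   77   71    3    7]
 [  -3   -2    2   -4    0   64   76   78   77   77   56    6    0]]
heater ((0.5287216305732727, 0.32107865810394287), (0.10547734051942825, 0.16660620272159576), 82.7878189086914) [[0.439 0.279]
 [0.605 0.258]
 [0.618 0.363]
 [0.453 0.384]]
```

View pics/crop1.png

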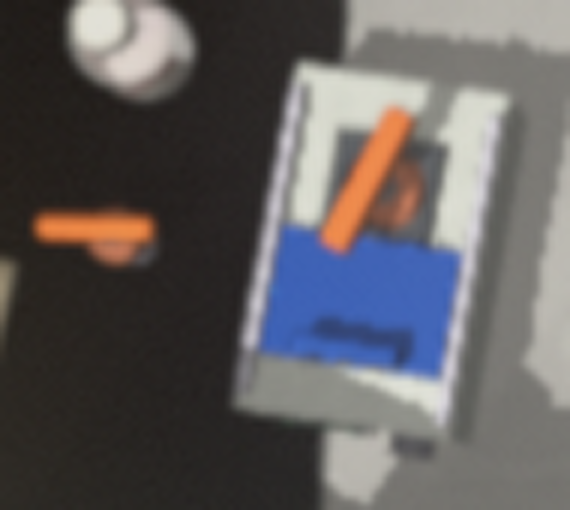

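The crop confirms it. A has its bar across the dark block in the white heater, behind the blue shutter, with bar length about 67–72 mm. B's bar is about 53 mm on the bench, so it is the small look-alike. The heater rectangle puts the well at (0.558,0.317) and the bar centre is (0.559,0.318), so the two agree. The bar's long axis is at -23.8°, close to the current tool alignment.

```bash
python3 -m crank '[{"dp":[-0.0663,-0.02,0],"delta_rot":[0,0,0],"fingers":1},{"dp":[-0.0663,-0.02,0],"delta_rot":[0,0,0],"fingers":1},{"dp":[-0.0663,-0.02,0],"delta_rot":[0,0,0],"fingers":1},{"dp":[-0.0663,-0.02,0],"delta_rot":[0,0,0],"fingers":1},{"dp":[-0.0663,-0.02,0],"delta_rot":[0,0,0],"fingers":1},{"dp":[-0.0663,-0.02,0],"delta_rot":[0,0,0],"fingers":1},{"dp":[-0.0663,-0.02,0],"delta_rot":[0,0,0],"fingers":1},{"dp":[-0.0663,-0.02,0],"delta_rot":[0,0,0],"fingers":1},{"dp":[-0.0663,-0.02,0],"delta_rot":[0,0,0],"fingers":1},{"dp":[-0.0663,-0.02,0],"delta_rot":[0,0,0],"fingers":1},{"dp":[-0.0663,-0.02,0],"delta_rot":[0,0,0],"fingers":1},{"dp":[-0.0663,-0.02,0],"delta_rot":[0,0,0.005],"fingers":1}]'
python3 -m crank '[{"dp":[0,0,0],"delta_rot":[0,0,0],"fingers":1},{"dp":[0,0,0],"delta_rot":[0,0,0],"fingers":1}]'
cat > bar.py <<'E'
from h import *
import sys
s=manip.sense();T=R.from_quat(s['tool_rot']).as_matrix()
cm,p,d=snap('wrist');save(sys.argv[1],p,1.4)
hsv=cv2.cvtColor(p,cv2.COLOR_RGB2HSV);m=cv2.inRange(hsv,np.array((5,140,110)),np.array((20,255,255)))
print('tcp',s['tcp_pos'],'yaw x',np.degrees(np.arctan2(T[1,0],T[0,0])),'camz',cm[1])
for c in cv2.findContours(m,0,2)[0]:
    if cv2.contourArea(c)<150: continue
    W=onplane(cm,c[:,0],.129)[:,:2].astype(np.float32);r=cv2.minAreaRect(W);e=cv2.boxPoints(r);l=max(e[1]-e[0],e[2]-e[1],key=np.linalg.norm)
    g=np.r_[r[0],0.12]-s['tcp_pos']
    print('px',c[:,0].mean(0).round(),'ctr',np.round(r[0],4),'size',np.round(r[1],4),'ang',np.degrees(np.arctan2(l[1],l[0])).round(1),'in tool m',(T.T@g).round(4))
E
python3 bar.py w1.png
```

```text
t: 1.1
tcp_pos: [0.5594, 0.3168, 0.3034]
tool_rot: [0.207, 0.978, -0.0, -0.001]
force: [-0.2, 0.7, -0.2]
finger_gap: 1.0
gripper_force: 0.0
t: 1.27
tcp_pos: [0.5599, 0.3165, 0.3031]
tool_rot: [0.209, 0.978, -0.0, -0.0]
force: [-1.0, 0.9, -0.5]
finger_gap: 0.998
gripper_force: 0.0
tcp [0.55985352 0.31650882 0.30313494] yaw x 155.8955220774102 camz [0.49726277 0.34272529 0.37353548]
px [282. 212.] ctr [0.5586 0.3181] size [0.0137 0.0705] ang -24.4 in tool m [0.0017 0.001  0.1831]
px [424. 100.] ctr [0.5265 0.4354] size [0.0184 0.0459] ang -88.8 in tool m [0.0788 0.095  0.1832]
```

View pics/w1.png

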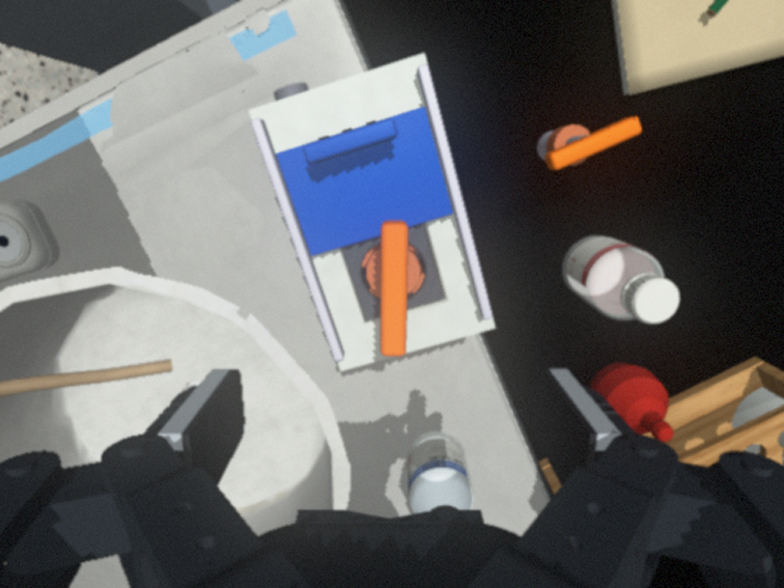

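Wrist view: the bar is at (395,288) in the shown picture, centred and aligned to within 0.3° of the jaws. The fingers will come down clear on both sides, and the black bottle behind at (440,480) is lower than the hand. I'll descend and grip.

```bash
python3 -m crank '[{"dp":[0.0034,0.002,0.05],"delta_rot":[0,0,0],"fingers":1},{"dp":[0,0,0.07],"delta_rot":[0,0,0],"fingers":1},{"dp":[0,0,0.07],"delta_rot":[0,0,0],"fingers":1},{"dp":[0,0,0.05],"delta_rot":[0,0,0],"fingers":1},{"dp":[0,0,0.022],"delta_rot":[0,0,0],"fingers":1},{"dp":[0,0,0],"delta_rot":[0,0,0],"fingers":1}]'
python3 -m crank '[{"dp":[0,0,0],"delta_rot":[0,0,0],"fingers":-1},{"dp":[0,0,0],"delta_rot":[0,0,0],"fingers":-1},{"dp":[0,0,0],"delta_rot":[0,0,0],"fingers":-1},{"dp":[0,0,0],"delta_rot":[0,0,0],"fingers":-1},{"dp":[0,0,0],"delta_rot":[0,0,0],"fingers":-1},{"dp":[0,0,0],"delta_rot":[0,0,0],"fingers":-1},{"dp":[0,0,0],"delta_rot":[0,0,0],"fingers":-1},{"dp":[0,0,0],"delta_rot":[0,0,0],"fingers":-1},{"dp":[0,0,0],"delta_rot":[0,0,0],"fingers":-1},{"dp":[0,0,0],"delta_rot":[0,0,0],"fingers":-1}]' 110
```

```text
t: 1.82
tcp_pos: [0.5545, 0.3202, 0.1698]
tool_rot: [0.206, 0.979, -0.002, -0.003]
force: [-0.5, -0.3, -0.1]
finger_gap: 1.002
gripper_force: 0.0
t: 2.65
tcp_pos: [0.5578, 0.3199, 0.1742]
tool_rot: [0.208, 0.978, 0.0, 0.001]
force: [-1.6, -1.1, 6.2]
finger_gap: 0.145
gripper_force: 107.5
```

```bash
python3 -m crank '[{"dp":[0,0,0],"delta_rot":[0,0,0.018],"fingers":-1},{"dp":[0,0,-0.0006],"delta_rot":[0,0,0.018],"fingers":-1},{"dp":[0,0,-0.0008],"delta_rot":[0,0,0.018],"fingers":-1},{"dp":[0,0,-0.0008],"delta_rot":[0,0,0.018],"fingers":-1},{"dp":[0,0,-0.0008],"delta_rot":[0,0,0.018],"fingers":-1},{"dp":[0,0,-0.0008],"delta_rot":[0,0,0.018],"fingers":-1}]'
python3 -c "
from station import manip;print(manip.sense()['ft_torque'])"
```

```text
t: 3.15
tcp_pos: [0.5588, 0.3201, 0.1744]
tool_rot: [0.522, 0.853, 0.001, 0.001]
force: [4.7, 2.0, -6.9]
finger_gap: 0.142
gripper_force: 107.4
[ 0.30567032 -0.7737147   0.42706946]
```

```bash
python3 -m crank '[{"dp":[0,0,0],"delta_rot":[0,0,-0.018],"fingers":-1},{"dp":[0,0,-0.001],"delta_rot":[0,0,-0.018],"fingers":-1},{"dp":[0,0,-0.001],"delta_rot":[0,0,-0.018],"fingers":-1},{"dp":[0,0,-0.001],"delta_rot":[0,0,-0.018],"fingers":-1},{"dp":[0,0,-0.001],"delta_rot":[0,0,-0.018],"fingers":-1},{"dp":[0,0,-0.001],"delta_rot":[0,0,-0.018],"fingers":-1},{"dp":[0,0,0],"delta_rot":[0,0,-0.01],"fingers":-1}]'
python3 -m crank '[{"dp":[0,0,0],"delta_rot":[0,0,0.018],"fingers":-1},{"dp":[0,0,-0.001],"delta_rot":[0,0,0.018],"fingers":-1},{"dp":[0,0,-0.001],"delta_rot":[0,0,0.018],"fingers":-1},{"dp":[0,0,-0.001],"delta_rot":[0,0,0.018],"fingers":-1},{"dp":[0,0,-0.001],"delta_rot":[0,0,0.018],"fingers":-1},{"dp":[0,0,-0.001],"delta_rot":[0,0,0.018],"fingers":-1},{"dp":[0,0,0],"delta_rot":[0,0,0.01],"fingers":-1}]'
```

```text
t: 3.73
tcp_pos: [0.5569, 0.3197, 0.1754]
tool_rot: [0.175, 0.985, -0.0, -0.001]
force: [0.5, 0.6, -7.0]
finger_gap: 0.141
gripper_force: 107.6
t: 4.32
tcp_pos: [0.5587, 0.32, 0.1781]
tool_rot: [0.522, 0.853, 0.001, 0.001]
force: [4.7, 0.9, -9.0]
finger_gap: 0.14
gripper_force: 107.6
```

```bash
python3 -m crank '[{"dp":[0,0,0],"delta_rot":[0,0,-0.018],"fingers":-1},{"dp":[0,0,-0.001],"delta_rot":[0,0,-0.018],"fingers":-1},{"dp":[0,0,-0.001],"delta_rot":[0,0,-0.018],"fingers":-1},{"dp":[0,0,-0.001],"delta_rot":[0,0,-0.018],"fingers":-1},{"dp":[0,0,-0.001],"delta_rot":[0,0,-0.018],"fingers":-1},{"dp":[0,0,-0.001],"delta_rot":[0,0,-0.018],"fingers":-1},{"dp":[0,0,0],"delta_rot":[0,0,-0.01],"fingers":-1}]'
python3 -m crank '[{"dp":[0,0,0],"delta_rot":[0,0,0.018],"fingers":-1},{"dp":[0,0,-0.001],"delta_rot":[0,0,0.018],"fingers":-1},{"dp":[0,0,-0.001],"delta_rot":[0,0,0.018],"fingers":-1},{"dp":[0,0,-0.001],"delta_rot":[0,0,0.018],"fingers":-1},{"dp":[0,0,-0.001],"delta_rot":[0,0,0.018],"fingers":-1},{"dp":[0,0,-0.001],"delta_rot":[0,0,0.018],"fingers":-1},{"dp":[0,0,0],"delta_rot":[0,0,0.01],"fingers":-1}]'
python3 - <<'E'
from h import *
cm,p,d=snap('wrist');save('w2.png',p,1.4)
E
```

```text
t: 4.9
tcp_pos: [0.5569, 0.3197, 0.1802]
tool_rot: [0.175, 0.985, -0.0, -0.001]
force: [0.9, 0.7, -7.0]
finger_gap: 0.143
gripper_force: 108.1
t: 5.48
tcp_pos: [0.5587, 0.3201, 0.183]
tool_rot: [0.522, 0.853, 0.001, 0.001]
force: [4.1, 1.8, -10.6]
finger_gap: 0.14
gripper_force: 107.6
```

View pics/w2.png

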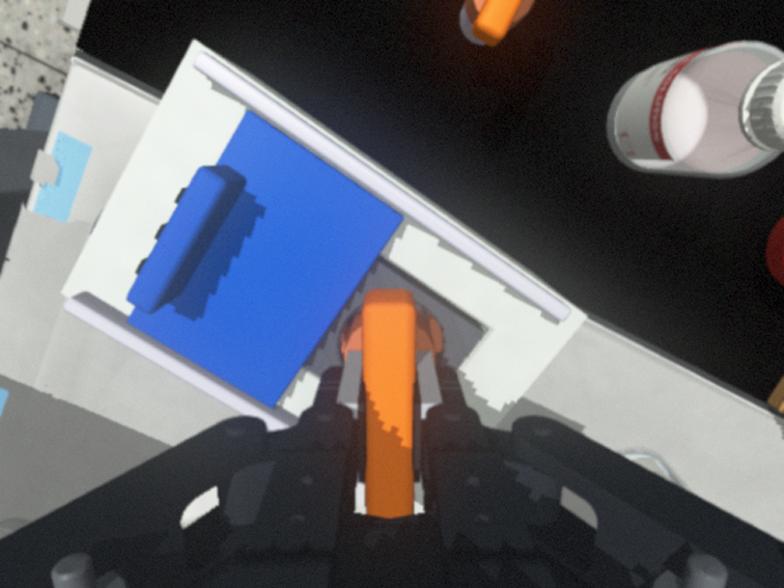

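The bar stays firmly gripped at (390,400), turning with the hand, and the grey block is still flush in the housing. Continuing.

```bash
python3 -m crank '[{"dp":[0,0,0],"delta_rot":[0,0,-0.018],"fingers":-1},{"dp":[0,0,-0.0009],"delta_rot":[0,0,-0.018],"fingers":-1},{"dp":[0,0,-0.001],"delta_rot":[0,0,-0.018],"fingers":-1},{"dp":[0,0,-0.001],"delta_rot":[0,0,-0.018],"fingers":-1},{"dp":[0,0,-0.001],"delta_rot":[0,0,-0.018],"fingers":-1},{"dp":[0,0,-0.001],"delta_rot":[0,0,-0.018],"fingers":-1},{"dp":[0,0,0],"delta_rot":[0,0,-0.01],"fingers":-1}]'
python3 -m crank '[{"dp":[0,0,0],"delta_rot":[0,0,0.018],"fingers":-1},{"dp":[0,0,-0.0009],"delta_rot":[0,0,0.018],"fingers":-1},{"dp":[0,0,-0.001],"delta_rot":[0,0,0.018],"fingers":-1},{"dp":[0,0,-0.001],"delta_rot":[0,0,0.018],"fingers":-1},{"dp":[0,0,-0.001],"delta_rot":[0,0,0.018],"fingers":-1},{"dp":[0,0,-0.0008],"delta_rot":[0,0,0.018],"fingers":-1},{"dp":[0,0,0],"delta_rot":[0,0,0.01],"fingers":-1}]'
python3 -m crank '[{"dp":[0,0,0],"delta_rot":[0,0,-0.018],"fingers":-1},{"dp":[0,0,-0.0009],"delta_rot":[0,0,-0.018],"fingers":-1},{"dp":[0,0,-0.001],"delta_rot":[0,0,-0.018],"fingers":-1},{"dp":[0,0,-0.001],"delta_rot":[0,0,-0.018],"fingers":-1},{"dp":[0,0,-0.001],"delta_rot":[0,0,-0.018],"fingers":-1},{"dp":[0,0,-0.001],"delta_rot":[0,0,-0.018],"fingers":-1},{"dp":[0,0,0],"delta_rot":[0,0,-0.01],"fingers":-1}]'
python3 -m crank '[{"dp":[0,0,0],"delta_rot":[0,0,0.018],"fingers":-1},{"dp":[0,0,-0.0009],"delta_rot":[0,0,0.018],"fingers":-1},{"dp":[0,0,-0.001],"delta_rot":[0,0,0.018],"fingers":-1},{"dp":[0,0,-0.001],"delta_rot":[0,0,0.018],"fingers":-1},{"dp":[0,0,-0.001],"delta_rot":[0,0,0.018],"fingers":-1},{"dp":[0,0,-0.0008],"delta_rot":[0,0,0.018],"fingers":-1},{"dp":[0,0,0],"delta_rot":[0,0,0.01],"fingers":-1}]'
```

```text
t: 6.12
tcp_pos: [0.5569, 0.3197, 0.1853]
tool_rot: [0.174, 0.985, -0.0, -0.001]
force: [1.8, 1.7, -8.1]
finger_gap: 0.143
gripper_force: 108.2
t: 6.7
tcp_pos: [0.5587, 0.3202, 0.1881]
tool_rot: [0.522, 0.853, 0.001, 0.001]
force: [5.4, 1.9, -10.0]
finger_gap: 0.144
gripper_force: 107.6
t: 7.28
tcp_pos: [0.5571, 0.3197, 0.1902]
tool_rot: [0.174, 0.985, -0.0, -0.001]
force: [1.3, 0.9, -8.6]
finger_gap: 0.143
gripper_force: 108.1
t: 7.87
tcp_pos: [0.5584, 0.3201, 0.1938]
tool_rot: [0.523, 0.853, 0.001, 0.001]
force: [3.1, 1.6, -5.5]
finger_gap: 0.139
gripper_force: 108.3
```

```bash
python3 -m crank '[{"dp":[0,0,0],"delta_rot":[0,0,-0.018],"fingers":-1},{"dp":[0,0,-0.0009],"delta_rot":[0,0,-0.018],"fingers":-1},{"dp":[0,0,-0.001],"delta_rot":[0,0,-0.018],"fingers":-1},{"dp":[0,0,-0.001],"delta_rot":[0,0,-0.018],"fingers":-1},{"dp":[0,0,-0.001],"delta_rot":[0,0,-0.018],"fingers":-1},{"dp":[0,0,-0.001],"delta_rot":[0,0,-0.018],"fingers":-1},{"dp":[0,0,0],"delta_rot":[0,0,-0.01],"fingers":-1}]'
python3 -m crank '[{"dp":[0,0,0],"delta_rot":[0,0,0.018],"fingers":-1},{"dp":[0,0,-0.0009],"delta_rot":[0,0,0.018],"fingers":-1},{"dp":[0,0,-0.001],"delta_rot":[0,0,0.018],"fingers":-1},{"dp":[0,0,-0.001],"delta_rot":[0,0,0.018],"fingers":-1},{"dp":[0,0,-0.001],"delta_rot":[0,0,0.018],"fingers":-1},{"dp":[0,0,-0.0008],"delta_rot":[0,0,0.018],"fingers":-1},{"dp":[0,0,0],"delta_rot":[0,0,0.01],"fingers":-1}]'
```

```text
t: 8.45
tcp_pos: [0.5569, 0.3197, 0.1959]
tool_rot: [0.174, 0.985, -0.0, -0.001]
force: [1.3, 0.7, -5.1]
finger_gap: 0.137
gripper_force: 108.5
t: 9.03
tcp_pos: [0.5584, 0.32, 0.1987]
tool_rot: [0.523, 0.852, 0.001, 0.001]
force: [3.7, 2.0, -5.7]
finger_gap: 0.145
gripper_force: 108.5
```

It is free: the force is now just the insert's weight. Lifting it clear.

```bash
python3 -m crank '[{"dp":[0,0,-0.005],"delta_rot":[0,0,0],"fingers":-1},{"dp":[0,0,-0.01],"delta_rot":[0,0,0],"fingers":-1},{"dp":[0,0,-0.015],"delta_rot":[0,0,0],"fingers":-1},{"dp":[0,0,-0.025],"delta_rot":[0,0,0],"fingers":-1},{"dp":[0,0,-0.03],"delta_rot":[0,0,0],"fingers":-1},{"dp":[0,0,-0.04],"delta_rot":[0,0,0],"fingers":-1},{"dp":[0,0,-0.04],"delta_rot":[0,0,0],"fingers":-1},{"dp":[0,0,-0.04],"delta_rot":[0,0,0],"fingers":-1},{"dp":[0,0,-0.025],"delta_rot":[0,0,0],"fingers":-1},{"dp":[0,0,0],"delta_rot":[0,0,0],"fingers":-1}]'
python3 - <<'E'
from h import *
cm,p,d=snap('top');save('t2.png',p[150:300,120:320],4)
E
```

```text
t: 9.87
tcp_pos: [0.5574, 0.3198, 0.3177]
tool_rot: [0.52, 0.854, 0.001, 0.001]
force: [1.0, 1.1, -4.5]
finger_gap: 0.141
gripper_force: 108.6
```

View pics/t2.png

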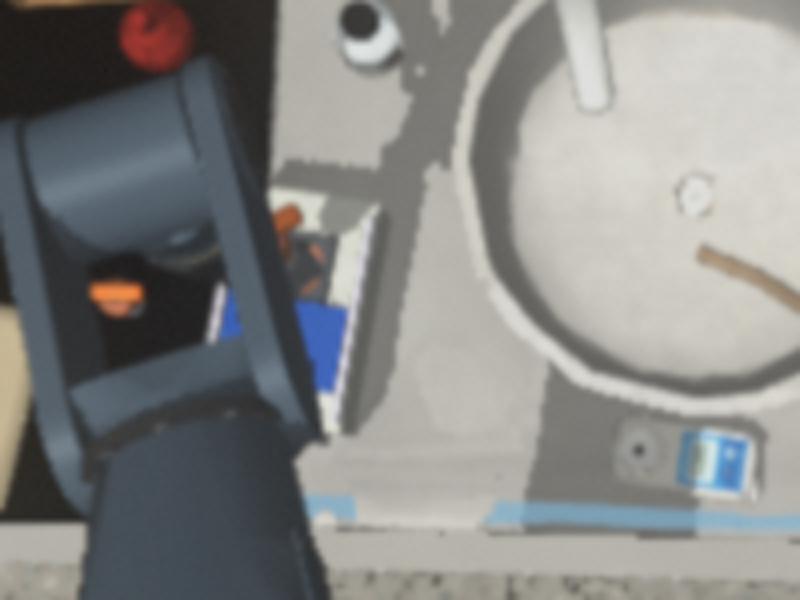

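The top crop shows the bottles and refractometer undisturbed and the orange bar end at (287,215). Something copper is still visible in the block at (315,262), so I'll check with the wrist camera that the whole insert came up.

Run:
```python
from h import *
cm,p,d=snap('wrist');save('w3.png',p,1.2);P=cloud(cm,d)
hsv=cv2.cvtColor(p,cv2.COLOR_RGB2HSV)
m=(hsv[...,0]<14)&(hsv[...,1]>90)&(hsv[...,2]>60)&(d>0)
n,l,s,c=cv2.connectedComponentsWithStats(m.astype(np.uint8))
for i in range(1,n):
    if s[i,4]>80: print(c[i].round(),s[i,4],np.percentile(P[l==i],[5,50,95],axis=0).round(3).tolist())
```

```text
[332.  37.] 759 [[0.526, 0.429, -0.001], [0.534, 0.456, 0.044], [0.549, 0.494, 0.08]]
[493. 157.] 2825 [[0.714, 0.417, 0.02], [0.729, 0.437, 0.046], [0.749, 0.46, 0.077]]
[277. 294.] 4421 [[0.539, 0.294, 0.221], [0.557, 0.316, 0.27], [0.569, 0.347, 0.278]]
```

View pics/w3.png

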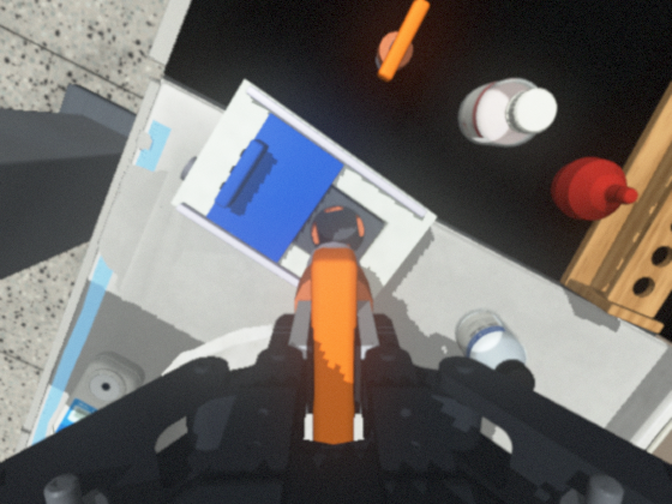

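The well at (338,228) is dark and empty apart from its copper spring lining, the block is flush, and the insert hangs from the hand. Moving to the tile.

```bash
python3 -m crank '[{"dp":[-0.0573,-0.0429,0],"delta_rot":[0,0,0],"fingers":-1},{"dp":[-0.0573,-0.0429,0],"delta_rot":[0,0,0],"fingers":-1},{"dp":[-0.0573,-0.0429,0],"delta_rot":[0,0,0],"fingers":-1},{"dp":[-0.0573,-0.0429,0],"delta_rot":[0,0,0],"fingers":-1},{"dp":[-0.0573,-0.0429,0],"delta_rot":[0,0,0],"fingers":-1},{"dp":[-0.0573,-0.0429,0],"delta_rot":[0,0,0],"fingers":-1},{"dp":[-0.0573,-0.0429,0],"delta_rot":[0,0,0],"fingers":-1},{"dp":[-0.0573,-0.0429,0],"delta_rot":[0,0,0],"fingers":-1},{"dp":[-0.0573,-0.0429,0],"delta_rot":[0,0,0],"fingers":-1},{"dp":[-0.0573,-0.0429,0],"delta_rot":[0,0,0],"fingers":-1},{"dp":[-0.0573,-0.0429,0],"delta_rot":[0,0,0],"fingers":-1},{"dp":[-0.0573,-0.0429,0],"delta_rot":[0,0,0],"fingers":-1}]'
python3 -m crank '[{"dp":[-0.0573,-0.0429,0],"delta_rot":[0,0,0],"fingers":-1},{"dp":[-0.0573,-0.0429,0],"delta_rot":[0,0,0],"fingers":-1},{"dp":[-0.0573,-0.0429,0],"delta_rot":[0,0,0],"fingers":-1},{"dp":[-0.0573,-0.0429,0],"delta_rot":[0,0,0],"fingers":-1},{"dp":[0,0,0],"delta_rot":[0,0,0],"fingers":-1},{"dp":[0,0,0],"delta_rot":[0,0,0],"fingers":-1},{"dp":[0,0,0],"delta_rot":[0,0,0],"fingers":-1}]'
cat > tile.py <<'E'
from h import *
import sys
cm,p,d=snap('wrist');save(sys.argv[1],p,1.4)
s=manip.sense();T=R.from_quat(s['tool_rot']).as_matrix();print(s['tcp_pos'],T.round(3).tolist())
hsv=cv2.cvtColor(p,cv2.COLOR_RGB2HSV);P=cloud(cm,d)
m=((hsv[...,0]<12)&(hsv[...,1]>110)&(hsv[...,2]>60)&(abs(P[...,2]-.01)<.02)&(d>0)).astype(np.uint8)
m=cv2.morphologyEx(m,cv2.MORPH_CLOSE,np.ones((3,3)))
c=max(cv2.findContours(m,0,2)[0],key=cv2.contourArea)
W=onplane(cm,c[:,0],.010)[:,:2].astype(np.float32);r=cv2.minAreaRect(W);print('tile',r,cv2.boxPoints(r).round(3).tolist())
E
python3 tile.py w4.png
```

```text
t: 10.97
tcp_pos: [0.4837, -0.1047, 0.3128]
tool_rot: [0.521, 0.854, -0.0, -0.002]
force: [0.3, -0.1, -4.2]
finger_gap: 0.142
gripper_force: 108.7
t: 11.55
tcp_pos: [0.4606, -0.244, 0.3128]
tool_rot: [0.521, 0.853, 0.001, -0.003]
force: [0.2, -0.2, -4.2]
finger_gap: 0.145
gripper_force: 108.9
[ 0.46087947 -0.24344003  0.31301309] [[-0.458, 0.889, -0.003], [0.889, 0.458, 0.003], [0.004, -0.001, -1.0]]
tile ((0.45856940746307373, -0.24605253338813782), (0.10800666362047195, 0.1083654835820198), 78.86698913574219) [[0.39500001072883606, -0.289000004529953], [0.5009999871253967, -0.3100000023841858], [0.5220000147819519, -0.20399999618530273], [0.41600000858306885, -0.18299999833106995]]
```

View pics/w4.png

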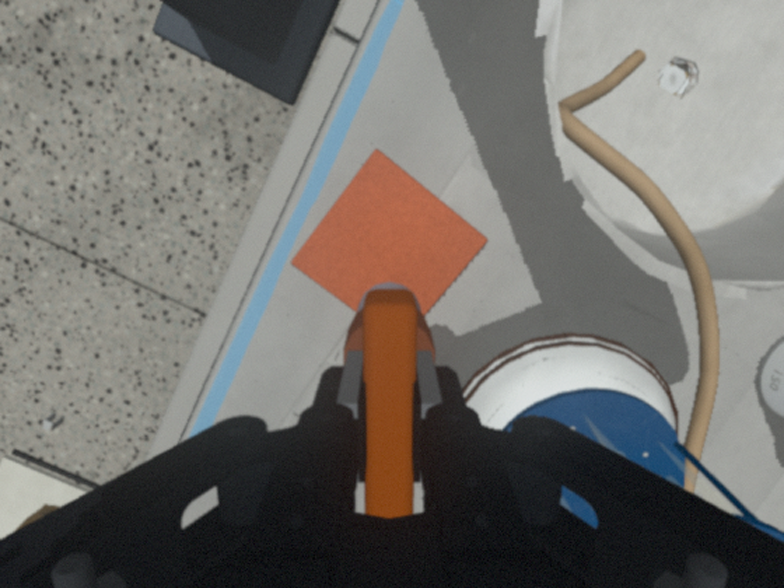

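The tile, at (390,240), is centred under the hand to within 3 mm. I'll lower onto it.

```bash
python3 -m crank '[{"dp":[-0.002,-0.005,0.03],"delta_rot":[0,0,0],"fingers":-1},{"dp":[0,0,0.05],"delta_rot":[0,0,0],"fingers":-1},{"dp":[0,0,0.06],"delta_rot":[0,0,0],"fingers":-1},{"dp":[0,0,0.06],"delta_rot":[0,0,0],"fingers":-1},{"dp":[0,0,0.04],"delta_rot":[0,0,0],"fingers":-1},{"dp":[0,0,0.03],"delta_rot":[0,0,0],"fingers":-1},{"dp":[0,0,0.015],"delta_rot":[0,0,0],"fingers":-1},{"dp":[0,0,0],"delta_rot":[0,0,0],"fingers":-1},{"dp":[0,0,0],"delta_rot":[0,0,0],"fingers":-1},{"dp":[0,0,0],"delta_rot":[0,0,0],"fingers":-1}]'
```

```text
t: 12.43
tcp_pos: [0.4608, -0.2468, 0.1727]
tool_rot: [0.52, 0.854, -0.0, 0.001]
force: [-0.9, 0.6, -4.8]
finger_gap: 0.144
gripper_force: 108.7
```

```bash
python3 -m crank '[{"dp":[0,0,0.008],"delta_rot":[0,0,0],"fingers":-1},{"dp":[0,0,0.006],"delta_rot":[0,0,0],"fingers":-1},{"dp":[0,0,0.002],"delta_rot":[0,0,0],"fingers":-1},{"dp":[0,0,0.002],"delta_rot":[0,0,0],"fingers":-1},{"dp":[0,0,0],"delta_rot":[0,0,0],"fingers":-1},{"dp":[0,0,0],"delta_rot":[0,0,0],"fingers":-1},{"dp":[0,0,0],"delta_rot":[0,0,0],"fingers":-1}]'
```

```text
t: 13.02
tcp_pos: [0.4601, -0.247, 0.1628]
tool_rot: [0.521, 0.854, -0.0, 0.0]
force: [-0.1, 0.8, -5.0]
finger_gap: 0.14
gripper_force: 108.8
```

```bash
python3 -m crank '[{"dp":[0,0,0.002],"delta_rot":[0,0,0],"fingers":-1},{"dp":[0,0,0.002],"delta_rot":[0,0,0],"fingers":-1},{"dp":[0,0,0],"delta_rot":[0,0,0],"fingers":-1},{"dp":[0,0,0],"delta_rot":[0,0,0],"fingers":-1}]'
```

```text
t: 13.35
tcp_pos: [0.4602, -0.247, 0.1625]
tool_rot: [0.521, 0.854, -0.0, 0.001]
force: [-2.6, 1.2, 9.3]
finger_gap: 0.142
gripper_force: 111.3
```

Contact. Releasing and rising straight up.

```bash
python3 -m crank '[{"dp":[0,0,-0.002],"delta_rot":[0,0,0],"fingers":-0.5},{"dp":[0,0,0],"delta_rot":[0,0,0],"fingers":0},{"dp":[0,0,0],"delta_rot":[0,0,0],"fingers":0.5},{"dp":[0,0,0],"delta_rot":[0,0,0],"fingers":0.5},{"dp":[0,0,0],"delta_rot":[0,0,0],"fingers":0.5},{"dp":[0,0,0],"delta_rot":[0,0,0],"fingers":0.5},{"dp":[0,0,0],"delta_rot":[0,0,0],"fingers":0.5},{"dp":[0,0,0],"delta_rot":[0,0,0],"fingers":0.5}]'
python3 -m crank '[{"dp":[0,0,-0.02],"delta_rot":[0,0,0],"fingers":0.5},{"dp":[0,0,-0.05],"delta_rot":[0,0,0],"fingers":0.5},{"dp":[0,0,-0.06],"delta_rot":[0,0,0],"fingers":0.5},{"dp":[0,0,-0.06],"delta_rot":[0,0,0],"fingers":0.5},{"dp":[0,0,-0.06],"delta_rot":[0,0,0],"fingers":0.5},{"dp":[0,0,-0.05],"delta_rot":[0,0,0],"fingers":0.5},{"dp":[0,0,0],"delta_rot":[0,0,0],"fingers":-1},{"dp":[0,0,0],"delta_rot":[0,0,0],"fingers":-1}]' 40
python3 - <<'E'
from h import *
cm,p,d=snap('wrist');cm2,p2,d2=snap('scene')
P=cloud(cm,d);hsv=cv2.cvtColor(p,cv2.COLOR_RGB2HSV)
m=((hsv[...,0]>4)&(hsv[...,0]<20)&(hsv[...,1]>130)&(P[...,2]>.10)&(P[...,2]<.14)).astype(np.uint8)
c=max(cv2.findContours(m,0,2)[0],key=cv2.contourArea);W=onplane(cm,c[:,0],.117)[:,:2].astype(np.float32);print('bar',cv2.minAreaRect(W),np.percentile(P[m>0][:,2],[10,50,90]))
v=np.hstack([cv2.resize(p,(400,300)),cv2.resize(p2,(400,300))]);save('v5.png',v)
print(manip.sense()['tcp_pos'],manip.sense()['q'])
E
```

```text
t: 14.02
tcp_pos: [0.46, -0.2468, 0.1616]
tool_rot: [0.521, 0.854, 0.0, -0.0]
force: [0.6, -0.6, 0.4]
finger_gap: 0.749
gripper_force: 0.0
t: 14.68
tcp_pos: [0.4605, -0.2472, 0.3139]
tool_rot: [0.521, 0.854, -0.0, 0.002]
force: [0.3, 0.1, -0.0]
finger_gap: 0.481
gripper_force: 0.0
bar ((0.4594494700431824, -0.24979208409786224), (0.0139956409111619, 0.07084303349256516), 26.37248992919922) [0.11594302 0.11736792 0.11835162]
[ 0.45946058 -0.24633124  0.31127441] [-7.06690284e-01  3.79424009e-01  1.68133065e+00 -7.96613961e-06
  1.08233443e+00 -1.18169209e+00]
```

View pics/v5.png

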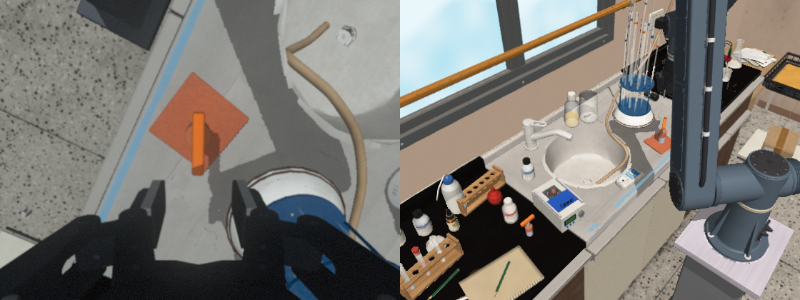

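The insert stands upright in the middle of the tile: bar at (0.459,-0.250), top at 0.117, and no tilt visible in either half of the picture. Next I measure the shutter lug from the now-unobstructed top camera.

Run:
```python
from h import *
cm,p,d=snap('top');P=cloud(cm,d);hsv=cv2.cvtColor(p,cv2.COLOR_RGB2HSV)
b=(hsv[...,0]>103)&(hsv[...,0]<132)&(hsv[...,1]>130);b[:190]=0;b[265:]=0;b[:,:165]=0;b[:,215:]=0
a=np.radians(-7.2);ex=np.array([np.cos(a),np.sin(a)]);ey=np.array([-ex[1],ex[0]]);o=np.array([.5585,.3175])
v,u=np.nonzero(b);W=P[v,u];X=(W[:,:2]-o)@ex;Y=(W[:,:2]-o)@ey
print('plate z',np.median(W[(X>-.06),2]),'X pct',np.percentile(X,[1,99]).round(4),'Y',np.percentile(Y,[1,99]).round(4))
k=W[:,2]>.0985;print('lug n',k.sum(),'X',np.percentile(X[k],[3,50,97]).round(4),'Y',np.percentile(Y[k],[3,50,97]).round(4),'z',np.percentile(W[k,2],[10,50,90]).round(3))
for xf in (X[k].min(),):
  f=o+xf*ex+np.median(Y[k])*ey;print('lug front approx',f)
t=manip.sense();print(t['tcp_pos'],t['q'][5])
```

```text
plate z 0.08522382530181638 X pct [-0.082  -0.0253] Y [-0.0398  0.0431]
lug n 55 X [-0.1193 -0.0787 -0.0745] Y [-2.70e-01  1.00e-04  2.27e-02] z [0.104 0.108 0.111]
lug front approx [0.44016732 0.33255207]
[ 0.45934629 -0.24625336  0.31067484] -1.1816911232549518
```

Lug: centre X≈-0.079 in the heater frame with its top at about 0.107, so the front face is at X≈-0.085. That agrees with a plate edge at -0.087 and the given sizes. I'll move in front of it with the fingers shut and the tool's x axis along the push.

```bash
python3 -m crank '[{"dp":[0.0653,0.0313,0],"delta_rot":[0,0,0],"fingers":-1},{"dp":[0.0653,0.0313,0],"delta_rot":[0,0,0],"fingers":-1},{"dp":[0.0653,0.0313,0],"delta_rot":[0,0,0],"fingers":-1},{"dp":[0.0653,0.0313,0],"delta_rot":[0,0,0],"fingers":-1},{"dp":[0.0653,0.0313,0],"delta_rot":[0,0,0],"fingers":-1},{"dp":[0.0653,0.0313,0],"delta_rot":[0,0,0],"fingers":-1},{"dp":[0.0653,0.0313,0],"delta_rot":[0,0,0],"fingers":-1},{"dp":[0.0653,0.0313,0],"delta_rot":[0,0,0],"fingers":-1},{"dp":[0.0653,0.0313,0],"delta_rot":[0,0,0],"fingers":-1},{"dp":[0.0653,0.0313,0],"delta_rot":[0,0,0],"fingers":-1},{"dp":[0.0653,0.0313,0],"delta_rot":[0,0,0],"fingers":-1},{"dp":[0.0653,0.0313,0],"delta_rot":[0,0,0],"fingers":-1}]'
python3 -m crank '[{"dp":[0.0653,0.0313,0],"delta_rot":[0,0,0],"fingers":-1},{"dp":[0.0653,0.0313,0],"delta_rot":[0,0,0],"fingers":-1},{"dp":[0.0653,0.0313,0],"delta_rot":[0,0,0],"fingers":-1},{"dp":[0.0653,0.0313,0],"delta_rot":[0,0,0],"fingers":-1},{"dp":[0,0,0],"delta_rot":[0,0,-0.0193],"fingers":-1},{"dp":[0,0,0],"delta_rot":[0,0,-0.0193],"fingers":-1},{"dp":[0,0,0],"delta_rot":[0,0,-0.0193],"fingers":-1},{"dp":[0,0,0],"delta_rot":[0,0,-0.0193],"fingers":-1},{"dp":[0,0,0],"delta_rot":[0,0,-0.0193],"fingers":-1},{"dp":[0,0,0],"delta_rot":[0,0,-0.0193],"fingers":-1},{"dp":[0,0,0],"delta_rot":[0,0,-0.0193],"fingers":-1},{"dp":[0,0,0],"delta_rot":[0,0,-0.0193],"fingers":-1}]'
python3 -m crank '[{"dp":[0,0,0],"delta_rot":[0,0,0],"fingers":-1},{"dp":[0,0,0],"delta_rot":[0,0,0],"fingers":-1},{"dp":[0,0,0],"delta_rot":[0,0,0],"fingers":-1}]'
cat > lug.py <<'E'
from h import *
s=manip.sense();T=R.from_quat(s['tool_rot']).as_matrix()
cm,p,d=snap('wrist');P=cloud(cm,d);hsv=cv2.cvtColor(p,cv2.COLOR_RGB2HSV)
b=(hsv[...,0]>103)&(hsv[...,0]<132)&(hsv[...,1]>130)&(d>0)&(np.linalg.norm(P[...,:2]-[.5585,.3175],axis=-1)<.12)
W=P[b];print(s['tcp_pos'],'yaw',np.degrees(np.arctan2(T[1,0],T[0,0])),'gap',s['finger_gap'],'plate z',np.median(W[W[:,2]<.095,2]))
k=W[W[:,2]>.1];g=(k-s['tcp_pos'])@T;print('lug in tool pct5/50/95',np.percentile(g,[5,50,95],axis=0).round(4).tolist())
h=W[W[:,2]<.095];ang=cv2.minAreaRect(h[:,:2].astype(np.float32));print('plate',ang);save('w6.png',p,1.2)
E
python3 lug.py
```

```text
t: 15.83
tcp_pos: [0.4467, 0.1891, 0.3102]
tool_rot: [0.521, 0.854, -0.001, -0.001]
force: [1.2, 0.1, -0.4]
finger_gap: -0.002
gripper_force: 0.0
t: 16.83
tcp_pos: [0.4431, 0.3319, 0.3098]
tool_rot: [0.06, 0.998, -0.001, -0.002]
force: [-0.3, -0.1, -0.6]
finger_gap: 0.0
gripper_force: 0.0
t: 17.08
tcp_pos: [0.4435, 0.3321, 0.3107]
tool_rot: [0.064, 0.998, -0.001, -0.001]
force: [-0.2, -0.3, 0.9]
finger_gap: -0.0
gripper_force: 0.0
[0.44352556 0.33206135 0.31073736] yaw 172.64962180684537 gap -0.00042871659499661593 plate z 0.08652442851309611
lug in tool pct5/50/95 [[-0.0411, -0.022, 0.2012], [-0.036, 0.0004, 0.2025], [-0.0327, 0.0224, 0.2077]]
plate ((0.48886874318122864, 0.32702651619911194), (0.088813915848732, 0.09116710722446442), 82.65086364746094)
```

The lug front is 32 mm ahead of the tool axis and centred sideways, with its top at z 0.108. Descending in front of it.

```bash
python3 -m crank '[{"dp":[0,0,0.05],"delta_rot":[0,0,0],"fingers":-1},{"dp":[0,0,0.07],"delta_rot":[0,0,0],"fingers":-1},{"dp":[0,0,0.07],"delta_rot":[0,0,0],"fingers":-1},{"dp":[0,0,0.05],"delta_rot":[0,0,0],"fingers":-1},{"dp":[0,0,0.03],"delta_rot":[0,0,0],"fingers":-1},{"dp":[0,0,0.017],"delta_rot":[0,0,0],"fingers":-1},{"dp":[0,0,0],"delta_rot":[0,0,0],"fingers":-1},{"dp":[0,0,0],"delta_rot":[0,0,0],"fingers":-1}]'
python3 -m crank '[{"dp":[-0.01,0,0],"delta_rot":[0,0,0],"fingers":-1},{"dp":[-0.01,0,0],"delta_rot":[0,0,0],"fingers":-1},{"dp":[-0.01,0,0],"delta_rot":[0,0,0],"fingers":-1},{"dp":[-0.01,0,0],"delta_rot":[0,0,0],"fingers":-1},{"dp":[-0.01,0,0],"delta_rot":[0,0,0],"fingers":-1},{"dp":[-0.01,0,0],"delta_rot":[0,0,0],"fingers":-1}]'
```

```text
t: 17.8
tcp_pos: [0.4441, 0.3324, 0.1683]
tool_rot: [0.063, 0.998, 0.0, 0.0]
force: [0.0, -0.0, 0.4]
finger_gap: 0.001
gripper_force: 0.0
t: 18.3
tcp_pos: [0.4736, 0.3284, 0.1685]
tool_rot: [0.063, 0.998, 0.0, -0.001]
force: [-1.9, 1.3, 1.3]
finger_gap: -0.0
gripper_force: 1.2
```

```bash
python3 -m crank '[{"dp":[-0.01,0,0],"delta_rot":[0,0,0],"fingers":-1},{"dp":[-0.01,0,0],"delta_rot":[0,0,0],"fingers":-1},{"dp":[-0.01,0,0],"delta_rot":[0,0,0],"fingers":-1},{"dp":[-0.01,0,0],"delta_rot":[0,0,0],"fingers":-1},{"dp":[-0.01,0,0],"delta_rot":[0,0,0],"fingers":-1},{"dp":[-0.01,0,0],"delta_rot":[0,0,0],"fingers":-1},{"dp":[-0.01,0,0],"delta_rot":[0,0,0],"fingers":-1},{"dp":[-0.008,0,0],"delta_rot":[0,0,0],"fingers":-1}]'
python3 -m crank '[{"dp":[-0.004,0,0],"delta_rot":[0,0,0],"fingers":-1},{"dp":[-0.004,0,0],"delta_rot":[0,0,0],"fingers":-1},{"dp":[0,0,0],"delta_rot":[0,0,0],"fingers":-1}]'
```

```text
t: 18.97
tcp_pos: [0.5128, 0.3233, 0.1681]
tool_rot: [0.063, 0.998, -0.0, -0.0]
force: [-0.7, -0.2, 0.9]
finger_gap: 0.002
gripper_force: 1.2
t: 19.22
tcp_pos: [0.5168, 0.323, 0.1681]
tool_rot: [0.063, 0.998, 0.0, 0.0]
force: [-1.0, -0.4, -0.4]
finger_gap: 0.004
gripper_force: 0.4
```

```bash
python3 -m crank '[{"dp":[-0.004,0,0],"delta_rot":[0,0,0],"fingers":-1},{"dp":[-0.004,0,0],"delta_rot":[0,0,0],"fingers":-1},{"dp":[0,0,0],"delta_rot":[0,0,0],"fingers":-1}]'
python3 -m crank '[{"dp":[-0.004,0,0],"delta_rot":[0,0,0],"fingers":-1},{"dp":[0,0,0],"delta_rot":[0,0,0],"fingers":-1}]'
```

```text
t: 19.47
tcp_pos: [0.5205, 0.3225, 0.1681]
tool_rot: [0.063, 0.998, -0.0, 0.0]
force: [-1.6, -1.6, -0.1]
finger_gap: -0.002
gripper_force: 0.6
t: 19.63
tcp_pos: [0.5224, 0.3223, 0.1681]
tool_rot: [0.063, 0.998, -0.0, 0.0]
force: [-1.6, -0.7, 0.1]
finger_gap: -0.002
gripper_force: 0.7
```

```bash
python3 -m crank '[{"dp":[-0.004,0,0],"delta_rot":[0,0,0],"fingers":-1},{"dp":[-0.004,0,0],"delta_rot":[0,0,0],"fingers":-1},{"dp":[0,0,0],"delta_rot":[0,0,0],"fingers":-1}]'
```

```text
t: 19.88
tcp_pos: [0.5232, 0.3222, 0.1681]
tool_rot: [0.063, 0.998, -0.0, -0.004]
force: [-9.0, 2.0, 5.7]
finger_gap: -0.006
gripper_force: 4.4
```

The stop is reached: the force rises to 9 N where predicted. One last firm press, then back off, rise and verify.

```bash
python3 -m crank '[{"dp":[-0.004,0,0],"delta_rot":[0,0,0],"fingers":-1},{"dp":[0,0,0],"delta_rot":[0,0,0],"fingers":-1}]'
python3 -m crank '[{"dp":[0.02,0,0],"delta_rot":[0,0,0],"fingers":-1},{"dp":[0.04,0,0],"delta_rot":[0,0,0],"fingers":-1},{"dp":[0,0,-0.04],"delta_rot":[0,0,0],"fingers":-1},{"dp":[0,0,-0.07],"delta_rot":[0,0,0],"fingers":-1},{"dp":[0,0,-0.07],"delta_rot":[0,0,0],"fingers":-1},{"dp":[0,0,-0.07],"delta_rot":[0,0,0],"fingers":-1},{"dp":[0.07,0,-0.03],"delta_rot":[0,0,0],"fingers":-1},{"dp":[0.07,0,0],"delta_rot":[0,0,0],"fingers":-1},{"dp":[0,0,0],"delta_rot":[0,0,0],"fingers":-1},{"dp":[0,0,0],"delta_rot":[0,0,0],"fingers":-1}]'
python3 - <<'E'
from h import *
cm,p,d=snap('wrist');c2,p2,d2=snap('top');P=cloud(cm,d);hsv=cv2.cvtColor(p,cv2.COLOR_RGB2HSV)
a=np.radians(-7.2);ex=np.array([np.cos(a),np.sin(a)]);o=np.array([.5585,.3175])
b=(hsv[...,0]>103)&(hsv[...,0]<132)&(hsv[...,1]>130)&(d>0)&(np.linalg.norm(P[...,:2]-o,axis=-1)<.12)&(P[...,2]>.07)
W=P[b];X=(W[:,:2]-o)@ex;print('plate X',np.percentile(X,[1,99]).round(4),'z',np.median(W[:,2]),'lug X',np.percentile(X[W[:,2]>.1],[5,50,95]).round(4))
h2=cv2.cvtColor(p2,cv2.COLOR_RGB2HSV);P2=cloud(c2,d2)
m=((h2[...,0]>4)&(h2[...,0]<20)&(h2[...,1]>130)&(P2[...,2]>.09)).astype(np.uint8);m[:,:350]=0;m[:210]=0;m[300:]=0;m[:,430:]=0
print('bar on tile',P2[m>0].mean(0),m.sum())
save('v7.png',np.hstack([cv2.resize(p,(400,300)),cv2.resize(p2,(400,300))]))
E
```

```text
t: 20.05
tcp_pos: [0.5235, 0.3222, 0.1681]
tool_rot: [0.063, 0.998, -0.0, -0.006]
force: [-12.2, 3.2, 7.7]
finger_gap: -0.003
gripper_force: 6.2
t: 20.88
tcp_pos: [0.428, 0.3345, 0.3092]
tool_rot: [0.062, 0.998, 0.001, 0.001]
force: [0.5, 0.2, -0.0]
finger_gap: -0.004
gripper_force: 0.0Traceback (most recent call last):
  File "<stdin>", line 5, in <module>
    return _quantile_unchecked(
        a, q, axis, out, overwrite_input, method, keepdims, weights)
    return _ureduce(a,
                    func=_quantile_ureduce_func,
    ...<5 lines>...
                    overwrite_input=overwrite_input,
                    method=method)
    r = func(a, **kwargs)
    result = _quantile(arr,
                       quantiles=q,
    ...<2 lines>...
                       out=out,
                       weights=wgt)
    slices_having_nans = np.isnan(arr[-1, ...])
                                  ~~~^^^^^^^^^
IndexError: index -1 is out of bounds for axis 0 with size 0
```

```bash
python3 -m crank '[{"dp":[0,-0.07,-0.02],"delta_rot":[0,0,0],"fingers":-1},{"dp":[0,-0.07,-0.02],"delta_rot":[0,0,0],"fingers":-1},{"dp":[0,-0.07,0],"delta_rot":[0,0,0],"fingers":-1},{"dp":[0,-0.07,0],"delta_rot":[0,0,0],"fingers":-1},{"dp":[0,-0.07,0],"delta_rot":[0,0,0],"fingers":-1},{"dp":[0,-0.07,0],"delta_rot":[0,0,0],"fingers":-1},{"dp":[0,0,0],"delta_rot":[0,0,0],"fingers":-1},{"dp":[0,0,0],"delta_rot":[0,0,0],"fingers":-1},{"dp":[0,0,0],"delta_rot":[0,0,0],"fingers":-1}]'
python3 - <<'E'
from h import *
c2,p2,d2=snap('top');P=cloud(c2,d2);h2=cv2.cvtColor(p2,cv2.COLOR_RGB2HSV)
a=np.radians(-7.2);ex=np.array([np.cos(a),np.sin(a)]);o=np.array([.5585,.3175])
b=(h2[...,0]>103)&(h2[...,0]<132)&(h2[...,1]>130)&(d2>0)&(np.linalg.norm(P[...,:2]-o,axis=-1)<.12)&(P[...,2]>.06)
W=P[b];print(len(W))
if len(W):X=(W[:,:2]-o)@ex;print('plate X',np.percentile(X,[1,99]).round(4),'lug X',np.percentile(X[W[:,2]>.099],[5,50,95]).round(4))
m=((h2[...,0]>4)&(h2[...,0]<20)&(h2[...,1]>130)&(P[...,2]>.09)).astype(np.uint8);m[:,:350]=0;m[:210]=0;m[300:]=0;m[:,430:]=0
print('bar on tile',P[m>0].mean(0),m.sum())
save('v7.png',p2[120:300,100:460],2.2)
E
```

```text
t: 21.73
tcp_pos: [0.404, 0.1255, 0.3282]
tool_rot: [0.064, 0.998, 0.0, 0.001]
force: [-0.8, -0.4, -1.0]
finger_gap: -0.0
gripper_force: 0.0
564
plate X [-0.0253  0.0309] lug X [-0.0256 -0.0219 -0.018 ]
bar on tile [ 0.45781404 -0.23202053  0.18544413] 139
```

View pics/v7.png

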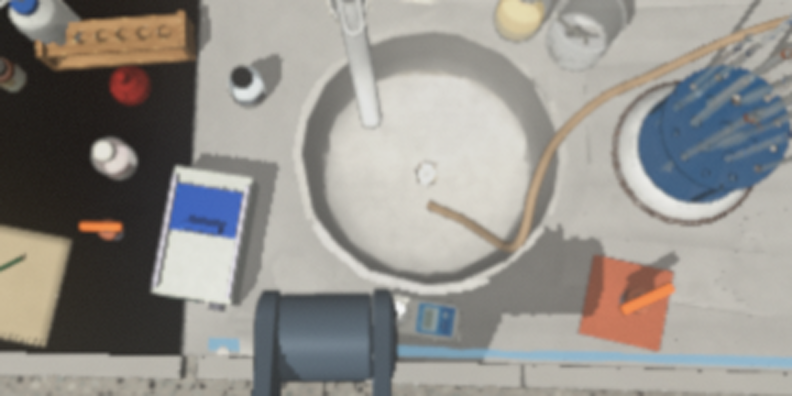

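The picture shows the shutter at (207,210) fully over the well: the lug moved about 57 mm to X≈-0.022, and the plate now ends at +0.031. The insert stands on the tile at (645,298), and both bottles and the refractometer are where they were. The robot is clear, so I'm handing in.

```bash
python3 -c "
from station import manip;print(manip.sign_off())"
```

```text
the job is handed in; nothing more can be done
None
```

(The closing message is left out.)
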